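# Roll a microscope pillar flat-up in its V-block and lock it

## Robot

A 6-joint arm with a two-finger parallel gripper is mounted at the origin on the work surface. World frame = base frame: x ahead of the robot, y to its left, z up, the work surface at z = 0. Lengths are in m, angles in rad, forces in N, time in s.
With the tool pointing down it reaches from about 0.25 to 0.725 m from the base axis. Payload 4 kg.
Tool frame: the origin (TCP) lies midway between the tips of the shut fingers; the grasp point (between the pads) lies bot.tcp_to_grasp behind it (bot.tcp_to_grasp is the distance from the TCP to the grasp point, in m); z points along the fingers, y is the line along which they close (so a half turn about z gives the same grasp; the last joint's range is limited). The gripper opens to 85 mm and grips with 20 to 120 N. Pads are 22 mm wide; open, the fingers measure 114 mm over their backs; the gripper's body (76 mm by 85 mm) begins 54 mm behind the grasp point. The pads swing forward as they close: fully open they stand 13 mm farther back than shut.
Start: joints at [-1.223, 0.241, 0.005, 1.335, 0, 1.571], TCP at [0.17, -0.47, 0.231] pointing down, gripper open.
Joint ranges: [-2.72, 2.72], [-1.05, 1.87], [-1.09, 1.28], [-1.99, 2.15], [-1.42, 1.44], [-3.14, 3.14]. Speed limits (rad/s): [2.79, 2.79, 3.14, 3.14, 3.14, 3.14].

## Interface

Orientations are given as a unit quaternion [x, y, z, w].
In Python, from workcell import readout, camera, bot gives the robot as it stands. The module is installed in compiled form; this text tells all that it offers.
- The arm moves only by the tool jog_arm, never from a script. Its argument "motion" is a list of rows, each an object of numbers: "x", "y", "z": the shift along the tool's x, y, z in mm; "spin": the turn about the tool's z in degrees; "fingers": the closure, from -1 (fully open) to 1 (shut). A call has 1 to 8 rows; each row is the pose to reach, as a shift and turn from the pose commanded when the call began, along the tool's axes at that moment; what a row does not reach only later rows make up. A row lasts 1/8 s, in which the tool goes at most 62.5 mm and 10.7 degrees, less where a joint would pass 70% of its speed; a pose out of reach is approached as far as the arm can. A call with a gripper value outside its range is refused whole. The fingers move at their own pace and stop on an object; the grip force is fixed at half the most. Time passes only in rows, so rows that repeat a pose let the fingers close. It gives the time, the measured TCP pose, the force, the opening and the grip force at its end, in the units of the state.
- readout.get_obs(): the state, without advancing time (a new reading comes with each control period).
- camera(name): name is "scene" or "side" or "wrist"; returns a dict with "pixels" (400x640x3 uint8, red, green, blue), "K" (3x3 intrinsics, pixels), "rvec" (rotation vector, rad) and "tvec" (3), from world to camera coordinates, as OpenCV has them. Camera axes: x right, y down, z forward; pixel columns grow to the right and rows downward; lengths in m; the calibration is good to about 2 mm. A picture is of the moment at which its call begins. There is no depth.
- bot.job_done(): hands the job in; it is judged then, once.
The state is a dict: "clock": time; "joint_pos": joint angles; "joint_vel": joint speeds; "tau": joint torques, N m; "eef_pos": TCP position; "tool_rot": TCP orientation; "ft_force": force on the tool from outside, world axes, zero at the start; "ft_torque": the same for the moment, N m; "grip_width": finger opening in m; "grasp_force": force on a finger pad.
Only numpy, scipy, OpenCV 4.12 (cv2) and the standard library are available. Lean on these libraries where they do the work, as an engineer would, in place of code of your own. Each camera call takes 0.05 s, during which the arm holds its last target. There are 200 camera calls.

## Task

The microscope's round pillar lies in the V-block with the flat at its far end turned away. Roll the pillar in the block until the flat faces straight up, then swing the hinged locking flap down onto the flat and press it firmly home (about 10 N), and leave it closed like that. Leave the bottle, the eyepiece and the slide box where they are.

Things in the scene. Friction and masses are not known exactly. Their poses are not given: they have to be found in the camera images.
- vblock: Steel V-block fixed to the counter: block 60 mm long (x -30 to 30 mm), 72 mm wide, 100 mm high, on a base plate 12 mm thick (x -43 to 103, y -57 to 73 mm). Origin: underside, below the middle of the V. Its x axis runs along the V, away from the robot; z up. The pillar's axis lies along x, 100 mm above the origin. No part of the block or base lies at x below -43 mm.
- stirrup (a point): Top centre of the steel stirrup over the V, 132 mm above the counter at the V's middle; a black screw head on it reaches 147 mm. The stirrup spans x -8 to 8 mm, y -42 to 42 mm in the V-block's frame and keeps the pillar down: the pillar cannot lift or slide, only roll.
- pillar (a joint): Roll angle of the pillar, rad: 0 (or a full turn, 6.28) is flat up; it grows by the right-hand rule about the V-block's x axis (at 1.57 the flat faces the V-block's -y side). Travel -1.0 to 7.3; starts between 1.3 and 4.98. It rolls against a steady drag of about 0.45 N m (25 N at its surface, too stiff to rub round) and stays where it is left.
- pillar_flat (a point): Point on the centre line of the flat, 62 mm beyond the V's middle, where the flap's foot lands. The pillar's far end (x 30 to 90 mm in the V-block's frame) is milled to a D: one flat 27 mm wide, 12 mm from the axis, with a dark 8 mm hole in it. The point turns with the pillar: z is the flat's outward normal, x along the pillar away from the robot.
- pillar_grip (a point): Point on the pillar's axis, 68 mm before the V's middle, 100 mm above the counter: a good place to take hold. The pillar is a plain aluminium bar 36 mm in diameter, 190 mm long (x -100 to 90 mm in the V-block's frame); its near end, x -100 to -30 mm, is round and stands free of the block. The point turns with the pillar.
- flap (a joint): Angle of the locking flap, rad: 0 is closed, level, foot resting on the upward flat; it grows as the flap swings up (1.57 upright). Starts between 0.8 and 1.3, stops at 1.6. With the pillar's round side under the foot it stops at about 0.12. A friction hinge (0.15 N m) holds it at any angle; the foot gives about 1 mm when pressed.
- flap_pad (a point): Middle of the top of the black thumb disc (24 mm wide) at the free tip of the flap, a steel arm 22 mm wide, 10 mm thick. It lies 86 mm from the hinge pin along the arm and 11 mm above the arm's middle. z: square to the arm's upper face; y: from the tip to the pin.
- hinge_pin (a point): Middle of the flap's fixed hinge pin, 124 mm above the counter, at x 62, y 48 mm in the V-block's frame; the pin runs along the V-block's x axis. The flap points from it to -y, over the pillar, when closed. Its post spans x 41 to 83, y 37 to 59 mm, up to 136 mm high.
- flap_foot (a point): Middle of the underside of the black foot (20 x 18 mm, 7 mm thick) under the flap, 48 mm from the hinge pin along the arm: this lands on the flat.
- oil_bottle: Bystander: small amber bottle with a black cap, 42 mm wide, 85 mm tall; origin under its centre.
- eyepiece: Bystander: black eyepiece standing upright, 34 mm wide, 64 mm tall; origin under its centre.
- slide_box: Bystander: box of slides, blue with a white lid, 102 x 87 x 36 mm; origin under its centre.
Things that resemble listed ones, but are neither listed nor needed, are in the scene too. Several things have the shape of the vblock; the one meant has the colours described above.

How it is judged:
On the way, in this order (a step that is already met when the one before it is completed fails the run):
1. the pillar's flat faces up (within 8 degrees) while the flap is still raised (angle between pillar_flat's own z axis and vertical below 0.14 rad and value of joint flap above 0.3 rad), for 0.2 s.
2. the flap is pressed onto the upward flat with 6 N or more (contact force between flap_foot and pillar_flat above 6 N and angle between pillar_flat's own z axis and vertical below 0.14 rad and value of joint flap below 0.06 rad), for 0.15 s.
At the end, for the whole second after the job is handed in: The pillar's flat faces up within 0.14 rad (8 degrees), the flap is closed on it (joint below 0.06 rad), both are still, and the robot has let go (angle between pillar_flat's own z axis and vertical below 0.14 rad and value of joint flap below 0.06 rad and velocity of joint flap between -0.05 and 0.05 rad/s and velocity of joint pillar between -0.05 and 0.05 rad/s); the robot touches nothing.
It fails at once if the oil bottle is moved more than 30 mm (distance of oil_bottle from where it was at the start of the episode above 0.03 m).
It fails at once if the eyepiece is moved more than 30 mm (distance of eyepiece from where it was at the start of the episode above 0.03 m).
It fails at once if the slide box is moved more than 30 mm (distance of slide_box from where it was at the start of the episode above 0.03 m).
It also fails if it takes over 64 s, if anything falls off the work surface, if the arm or the gripper's body presses on something with over 40 N, if the wrist force passes 120 N, or if a joint passes its speed limit or range.

## Working session

There is one attempt and no reset: what is moved stays moved. The work goes in short steps, Python scripts to look and compute and a tool call to move; the robot and the scene stay as the last step left them, time stands still between calls to the robot, and variables do not carry over. Pictures are saved under pics/ and viewed, at most 10 in all, crops included, and the job is handed in when it is done.

Besides the shell and the picture viewer there is one more tool, called as name(argument=value, ...), one argument or row to a line, values as JSON. jog_arm: Moves the arm, as the interface text tells. Its arguments: {"type":"object","properties":{"motion":{"type":"array"}},"required":["motion"]}

```bash
mkdir -p pics; python3 - <<'E'
from workcell import readout, camera, bot
import cv2,pickle
print(bot.tcp_to_grasp, readout.get_obs())
for n in ["scene","side"]:
    c=camera(n); cv2.imwrite(f"pics/{n}0.png",c["pixels"][:,:,::-1]); pickle.dump(c,open(n+".pkl","wb"))
    print(n,c["K"],c["rvec"],c["tvec"])
E
```

```text
0.0187 {'clock': 0.0, 'joint_pos': array([-1.22303737e+00,  2.41427427e-01,  3.72836645e-03,  1.33522912e+00,
        1.70457121e-05,  1.57082950e+00]), 'joint_vel': array([ 0.00065126, -0.00085361, -0.00057249,  0.00099244,  0.00010965,
       -0.00049957]), 'tau': array([ 6.73355225e-04, -3.72319758e+01,  2.52407777e+01,  1.70976191e-02,
        9.64540686e-05, -1.49848876e-05]), 'eef_pos': array([ 0.17018184, -0.46946373,  0.23040735]), 'tool_rot': array([ 9.84923324e-01,  1.72988178e-01, -1.76033589e-04, -1.05132656e-03]), 'ft_force': array([-0.9618912 ,  0.31953575, -0.46879899]), 'ft_torque': array([-0.02193516,  0.00119587,  0.03191714]), 'grasp_force': 0.0, 'grip_width': 0.08519112123775362}
scene [[432.91490951   0.         313.66194731]
 [  0.         432.91490951 200.37057912]
 [  0.           0.           1.        ]] [ 2.15656101  1.61507145 -0.42768546] [-0.19595058 -0.40442128  1.29911936]
side [[515.53457406   0.         315.98848147]
 [  0.         515.53457406 197.28261058]
 [  0.           0.           1.        ]] [ 0.67178629 -2.58565423  1.18965258] [0.51244015 0.25955142 1.04724039]
```

View pics/scene0.png

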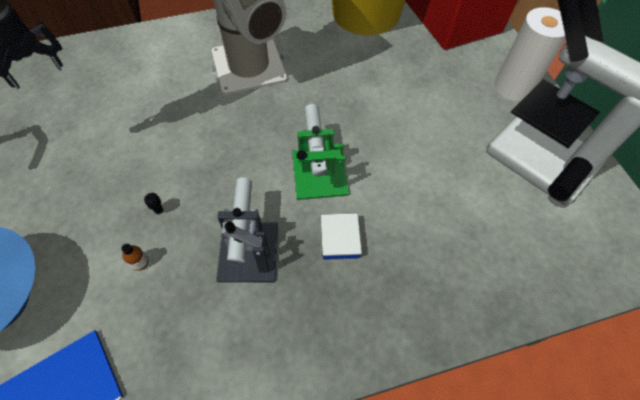

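View pics/side0.png

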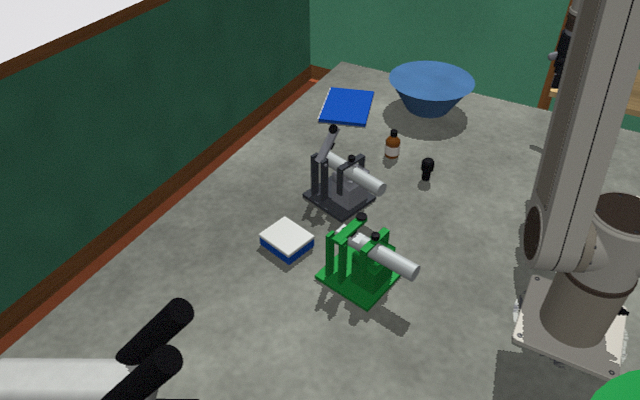

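```bash
cat > h.py <<'E'
import numpy as np,cv2
def ray(c,uv):
    R=cv2.Rodrigues(np.array(c["rvec"],float))[0];t=np.array(c["tvec"],float).ravel()
    d=R.T@np.linalg.inv(c["K"])@np.array([uv[0],uv[1],1.]);return -R.T@t,d
def onz(c,uv,z):
    o,d=ray(c,uv);return o+d*(z-o[2])/d[2]
def proj(c,P):
    return cv2.projectPoints(np.array(P,float).reshape(-1,1,3),np.array(c["rvec"],float),np.array(c["tvec"],float),np.array(c["K"]),None)[0].reshape(-1,2)
def V(o,yaw,P):
    c,s=np.cos(yaw),np.sin(yaw);P=np.array(P,float).reshape(-1,3)
    return P@np.array([[c,s,0],[-s,c,0],[0,0,1]])+np.array([o[0],o[1],0])
E
python3 - <<'E'
from h import *;import pickle
s=pickle.load(open("scene.pkl","rb"));d=pickle.load(open("side.pkl","rb"))
a=s["pixels"][170:290,200:300,::-1];b=d["pixels"][115:225,290:400,::-1]
a=cv2.resize(a,None,fx=4,fy=4,interpolation=2);b=cv2.resize(b,(400,400),interpolation=2)
cv2.imwrite("pics/crop.png",np.hstack([a,np.vstack([b,np.zeros((80,400,3),np.uint8)])]))
for uv in [(218,281.5),(276.5,281),(279,223)]: print(onz(s,uv,.012))
g=s["pixels"].astype(int);m=(g.min(2)>130);m[:175]=0;m[268:]=0;m[:,:222]=0;m[:,256:]=0
n,l,st,ce=cv2.connectedComponentsWithStats(m.astype(np.uint8))
for i in range(1,n):
    if st[i][4]>20:
        print(st[i],ce[i]);
        q=np.argwhere(l==i)[:,::-1].astype(np.float32);L=cv2.fitLine(q,cv2.DIST_L2,0,.01,.01).ravel();print(L,onz(s,L[2:],.1),onz(s,L[2:]+10*L[:2],.1))
E
```

```text
[ 0.64648439 -0.20482984  0.012     ]
[ 0.68158591 -0.08101407  0.012     ]
[ 0.54452174 -0.04097563  0.012     ]
[232 175  24  36 464] [240.75       191.04310345]
[ 1.6158141e-01 -9.8685938e-01  2.4075000e+02  1.9104311e+02] [ 0.48791474 -0.10836855  0.1       ] [ 0.46339474 -0.09963212  0.1       ]
[233 219  11  10  76] [238.67105263 222.98684211]
[  0.89662755   0.4427855  238.67105    222.98685   ] [ 0.56493199 -0.12866855  0.1       ] [ 0.58064715 -0.11247024  0.1       ]
[228 237  14  23 260] [234.25384615 249.65769231]
[1.0862625e-01 9.9408269e-01 2.3425385e+02 2.4965770e+02] [ 0.62301326 -0.1497087   0.1       ] [ 0.64526246 -0.1518439   0.1       ]
```

View pics/crop.png

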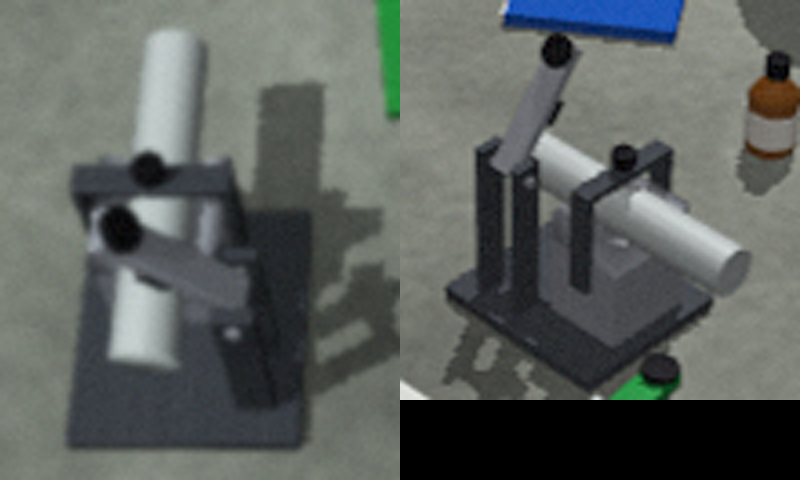

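jog_arm(
  motion=[
    {"z": -60, "spin": 9},
    {"x": 62, "y": -33, "z": -80, "spin": 18},
    {"x": 124, "y": -66, "z": -80, "spin": 27},
    {"x": 186, "y": -99, "z": -80, "spin": 36},
    {"x": 248, "y": -131, "z": -80, "spin": 36},
    {"x": 310, "y": -164, "z": -80, "spin": 36},
    {"x": 372, "y": -197, "z": -80, "spin": 36},
    {"x": 434, "y": -230, "z": -80, "spin": 36},
  ],
)

```text
validation failed for argument at $.mo...
```

```bash
python3 - <<'E'
from workcell import readout, camera
from h import *;import pickle
o=readout.get_obs();print(o["clock"],o["eef_pos"],o["tool_rot"],o["joint_pos"])
c=camera("wrist");pickle.dump(c,open("w1.pkl","wb"));print(ray(c,(320,200)))
O,yaw=(.564,-.1225),np.radians(-16)
im=c["pixels"][:,:,::-1].copy()
P=V(O,yaw,[[-100,0,100],[90,0,100],[62,0,118],[0,0,147],[103,73,12],[-43,73,12],[-68,0,100]]*np.array(1.))if 0 else V(O,yaw,np.array([[-100,0,100],[90,0,100],[62,0,118],[0,0,147],[103,73,12],[-43,73,12],[-68,0,100]])/1000)
for p in proj(c,P): cv2.circle(im,(int(p[0]),int(p[1])),3,(0,0,255),1)
cv2.imwrite("pics/w1.png",im)
s=pickle.load(open("scene.pkl","rb"));print(proj(s,P[3]),"want 237,212.5")
d=pickle.load(open("side.pkl","rb"));print(proj(d,P[3]),"want",290+624/3.636,115+155/3.636)
E
```

```text
0.1 [ 0.17023286 -0.46953301  0.23050607] [ 9.84919843e-01  1.73008756e-01 -1.60304074e-04 -9.20878155e-04] [-1.22298003e+00  2.41337183e-01  3.86908239e-03  1.33519768e+00
  2.95784609e-06  1.57084511e+00]
(array([ 0.23539807, -0.44546744,  0.37199014]), array([-0.25359795, -0.09821708, -0.96234877]))
[[238.10194152 211.50337657]] want 237,212.5
[[348.95424158 156.32784029]] want 461.6171617161716 157.62926292629263
```

View pics/w1.png

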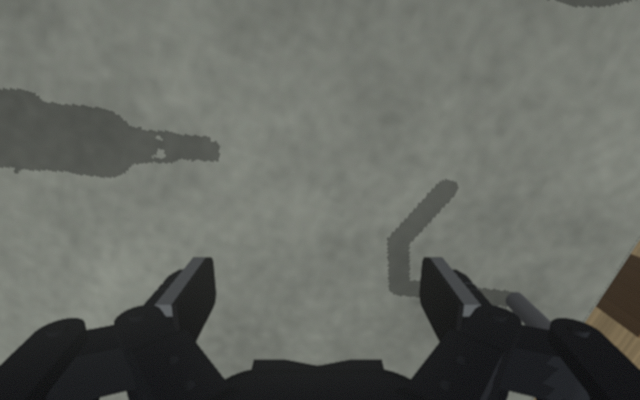

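The picture shows the wrist view from the start pose (fingers at bottom, bare counter), because the move was refused and the arm has not moved. I'll resend it with every field given in each row.

jog_arm(
  motion=[
    {"x": 0, "y": 0, "z": -60, "spin": 9, "fingers": -1},
    {"x": 62, "y": -33, "z": -80, "spin": 18, "fingers": -1},
    {"x": 124, "y": -66, "z": -80, "spin": 27, "fingers": -1},
    {"x": 186, "y": -99, "z": -80, "spin": 36, "fingers": -1},
    {"x": 248, "y": -131, "z": -80, "spin": 36, "fingers": -1},
    {"x": 310, "y": -164, "z": -80, "spin": 36, "fingers": -1},
    {"x": 372, "y": -197, "z": -80, "spin": 36, "fingers": -1},
    {"x": 434, "y": -230, "z": -80, "spin": 36, "fingers": -1},
  ],
)

```text
clock: 1.15
eef_pos: [0.4587, -0.1511, 0.3112]
tool_rot: [0.99, -0.14, 0.0, 0.0]
ft_force: [0.6, -1.1, 0.1]
grip_width: 0.0854
grasp_force: 0.0
```

```bash
cat > look.py <<'E'
import sys
from workcell import readout, camera
from h import *;import pickle
O,yaw=(.564,-.1225),np.radians(-16)
n=sys.argv[1]
o=readout.get_obs();e=o["eef_pos"];q=o["tool_rot"]
cs,sn=np.cos(yaw),np.sin(yaw);r=e[:2]-O
print(o["clock"],"eef",e,"in V mm:",1000*(cs*r[0]+sn*r[1]),1000*(-sn*r[0]+cs*r[1]),1000*e[2],"toolx deg",np.degrees(2*np.arctan2(q[1],q[0])),o["ft_force"])
c=camera("wrist");pickle.dump(c,open(n+".pkl","wb"))
if len(sys.argv)>2:
    im=c["pixels"][:,:,::-1].copy()
    for p in proj(c,V(O,yaw,np.array([[-100,0,100],[90,0,100],[0,0,147],[103,73,12],[-43,73,12],[-68,0,100]])/1000)): cv2.circle(im,(int(p[0]),int(p[1])),3,(0,0,255),1)
    cv2.imwrite(f"pics/{n}.png",im)
E
python3 look.py w2 1
```

```text
1.15 eef [ 0.45865829 -0.15114424  0.31119246] in V mm: -93.36552678350508 -56.57072271608276 311.19246347024745 toolx deg -16.071374080236968 [ 0.60448939 -1.09660376  0.0717956 ]
```

View pics/w2.png

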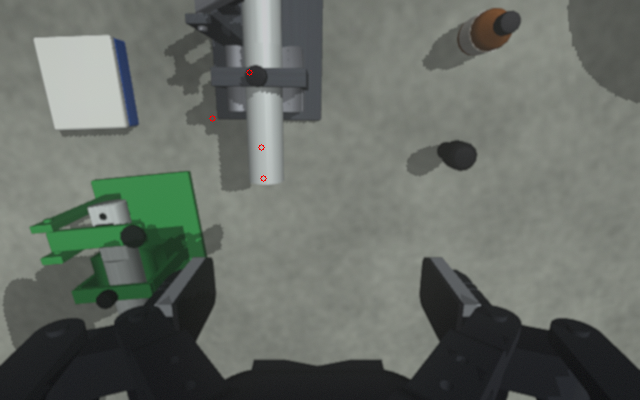

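The wrist view shows the steel block at the top, with the screw head at (257,75), the pillar's near end at about (266,184), and the pillar edges at about x = 248–284. My frame is off by a few pixels, so I'll correct it.

```bash
python3 - <<'E'
from h import *;import pickle
c=pickle.load(open("w2.pkl","rb"));g=c["pixels"].astype(int)
a=onz(c,(257,74),.147);b=onz(c,(266,184),.095);print("screw",a,"nearend",b)
for r in [15,30,45,100,130,150,165]:
    k=np.where(g[r,225:300].min(1)>135)[0]+225
    print(r,k.min(),k.max(), onz(c,((k.min()+k.max())/2,r),.103))
C=ray(c,(0,0))[0];print(C)
E
```

```text
screw [ 0.5607629  -0.12808367  0.147     ] nearend [ 0.46013446 -0.09461716  0.095     ]
15 248 278 [ 0.61230959 -0.14369779  0.103     ]
30 248 278 [ 0.60049294 -0.13972469  0.103     ]
45 249 278 [ 0.58828739 -0.13611164  0.103     ]
100 251 279 [ 0.54123206 -0.12184514  0.103     ]
130 252 279 [ 0.51394883 -0.11324308  0.103     ]
150 253 280 [ 0.49485154 -0.10792699  0.103     ]
165 253 280 [ 0.4803385  -0.10309212  0.103     ]
[ 0.52518453 -0.16985524  0.45266074]
```

jog_arm(
  motion=[
    {"x": 60, "y": -9, "z": 0, "spin": 0, "fingers": -1},
    {"x": 115, "y": -18, "z": 0, "spin": 0, "fingers": -1},
    {"x": 170, "y": -27, "z": 0, "spin": 0, "fingers": -1},
    {"x": 170, "y": -27, "z": 0, "spin": 0, "fingers": -1},
  ],
)

```text
clock: 1.7
eef_pos: [0.6306, -0.1774, 0.3041]
tool_rot: [0.991, -0.137, -0.004, -0.002]
ft_force: [-1.0, 0.6, -0.6]
grip_width: 0.0852
grasp_force: 0.0
```

```bash
sed -i 's/^O,yaw=.*/O,yaw=(.560,-.1255),np.radians(-16.7)/' look.py; python3 look.py w3 1; python3 -c "
import cv2;a=cv2.imread('pics/w3.png');cv2.imwrite('pics/w3c.png',cv2.resize(a[60:360,150:500],(700,600),interpolation=2))"
```

```text
1.7 eef [ 0.63057825 -0.17741766  0.3040986 ] in V mm: 82.52052349256672 -29.446502191463235 304.0986044243255 toolx deg -15.699910081868804 [-1.0286245   0.64561361 -0.63821192]
```

View pics/w3c.png

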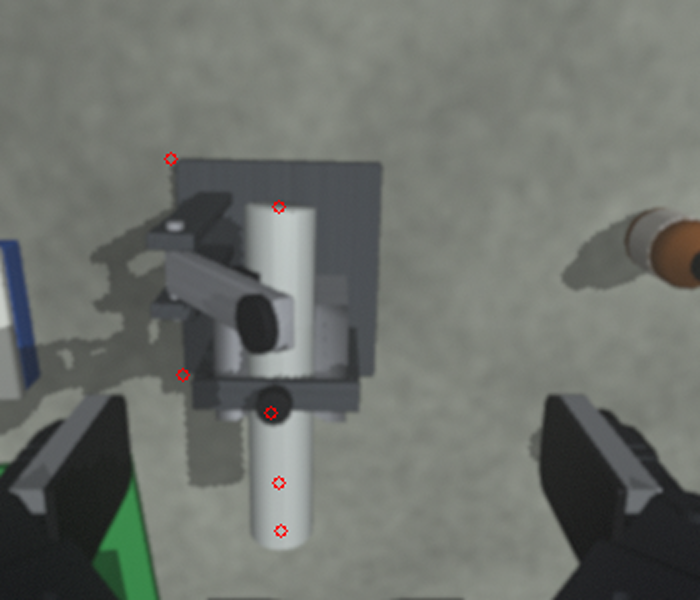

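Both edges of the far end are fully round (x = 246 to 316), so the flat faces down and the roll is near π. I'll straddle the near end with open fingers, press one pad hard against its side, and roll it with vertical strokes.

jog_arm(
  motion=[
    {"x": -60, "y": -15, "z": 0, "spin": 1, "fingers": -1},
    {"x": -115, "y": -30, "z": 0, "spin": 1, "fingers": -1},
    {"x": -150, "y": -45, "z": 20, "spin": 1, "fingers": -1},
    {"x": -150, "y": -45, "z": 80, "spin": 1, "fingers": -1},
    {"x": -150, "y": -45, "z": 140, "spin": 1, "fingers": -1},
    {"x": -150, "y": -45, "z": 190, "spin": 1, "fingers": -1},
    {"x": -150, "y": -45, "z": 240, "spin": 1, "fingers": -1},
    {"x": -150, "y": -45, "z": 250, "spin": 1, "fingers": -1},
  ],
)

```text
clock: 2.75
eef_pos: [0.4845, -0.1184, 0.0597]
tool_rot: [0.992, -0.126, -0.002, -0.013]
ft_force: [0.2, 0.0, 0.3]
grip_width: 0.0855
grasp_force: 0.0
```

```bash
python3 look.py w4
```

```text
2.75 eef [ 0.48453908 -0.11840526  0.05968522] in V mm: -74.31691107283228 -14.888982891497323 59.6852244819351 toolx deg -14.52539885444131 [0.17676986 0.01865931 0.29309061]
```

jog_arm(
  motion=[
    {"x": 0, "y": 0, "z": 0, "spin": 0, "fingers": -1},
    {"x": 0, "y": 0, "z": 0, "spin": 0, "fingers": -1},
  ],
)

```text
clock: 3.05
eef_pos: [0.4906, -0.1197, 0.064]
tool_rot: [0.992, -0.126, 0.004, -0.012]
ft_force: [-0.2, 0.2, 0.5]
grip_width: 0.0855
grasp_force: 0.0
```

```bash
python3 look.py w5 1
```

```text
3.05 eef [ 0.49062029 -0.11970494  0.06400214] in V mm: -68.1187183049201 -14.386352598308907 64.00213887102113 toolx deg -14.497557875288399 [-0.20361359  0.2272011   0.45934222]
```

View pics/w5.png

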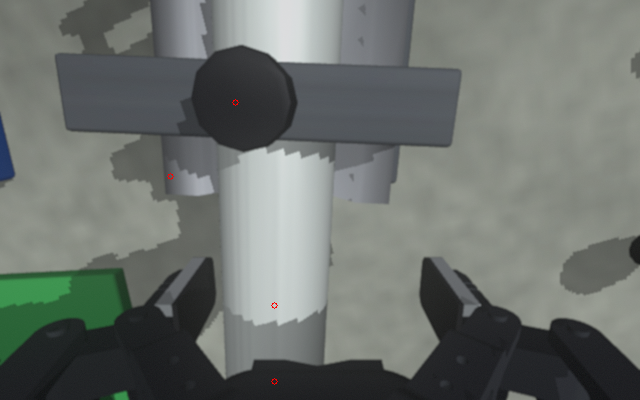

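jog_arm(
  motion=[
    {"x": 0, "y": -10, "z": 0, "spin": 1, "fingers": -1},
    {"x": 0, "y": -20, "z": 0, "spin": 2, "fingers": -1},
    {"x": 0, "y": -20, "z": 0, "spin": 2, "fingers": -1},
    {"x": 0, "y": -20, "z": 0, "spin": 2, "fingers": -1},
  ],
)

```text
clock: 3.6
eef_pos: [0.4886, -0.1183, 0.0618]
tool_rot: [0.991, -0.13, 0.002, -0.02]
ft_force: [-0.1, 0.7, -0.0]
grip_width: 0.0855
grasp_force: 0.0
```

```bash
python3 look.py w6; python3 -c "
from workcell import readout
o=readout.get_obs();print(o)"
```

```text
3.6 eef [ 0.48863522 -0.11833585  0.06180506] in V mm: -70.41348595872603 -13.645432056279313 61.8050617650731 toolx deg -14.946402727277569 [-0.09867347  0.66159695 -0.04517785]
{'clock': 3.65, 'joint_pos': array([-0.26176681,  0.38894062, -0.26165327,  0.9220299 ,  0.04009318,
        3.14059433]), 'joint_vel': array([ 0.00113256,  0.00151236, -0.00050781, -0.00139709, -0.00137934,
        0.00157829]), 'tau': array([-2.55224097e-02, -3.99448550e+01,  2.09034866e+01,  1.47458876e-02,
        1.28458422e-01, -1.38438432e-05]), 'eef_pos': array([ 0.48864174, -0.11832005,  0.06181147]), 'tool_rot': array([ 0.99130999, -0.13000712,  0.00172035, -0.01999216]), 'ft_force': array([-0.86101244,  0.83169365,  0.20078308]), 'ft_torque': array([-0.08041323,  0.00503205, -0.02281977]), 'grasp_force': 0.0, 'grip_width': 0.08535055370237353}
```

Joint 6 sits at its limit, so pushing that way is blocked. I'll use the other finger and push toward −y instead, first undoing the unreached part of the command.

jog_arm(
  motion=[
    {"x": 0, "y": 10, "z": 0, "spin": -2, "fingers": -1},
    {"x": 0, "y": 20, "z": 0, "spin": -4, "fingers": -1},
    {"x": 0, "y": 20, "z": 0, "spin": -4, "fingers": -1},
  ],
)

```text
clock: 4.03
eef_pos: [0.4878, -0.1278, 0.0608]
tool_rot: [0.995, -0.092, 0.006, -0.031]
ft_force: [14.6, 31.1, -6.0]
grip_width: 0.0855
grasp_force: 16.5
```

```bash
cat > st.py <<'E'
from workcell import readout
from h import *
O,yaw=(.560,-.1255),np.radians(-16.7)
o=readout.get_obs();e=o["eef_pos"];q=o["tool_rot"]
cs,sn=np.cos(yaw),np.sin(yaw);r=e[:2]-O
f=o["ft_force"]
print(o["clock"],"V mm:",np.round([1000*(cs*r[0]+sn*r[1]),1000*(-sn*r[0]+cs*r[1]),1000*e[2]],1),"toolx",np.degrees(2*np.arctan2(q[1],q[0])).round(1),"q",q.round(3),"F_V",np.round([cs*f[0]+sn*f[1],-sn*f[0]+cs*f[1],f[2]],1),"j",o["joint_pos"].round(2))
E
python3 st.py
```

```text
4.025 V mm: [-68.5 -22.9  60.8] toolx -10.6 q [ 0.995 -0.092  0.006 -0.031] F_V [ 5.1 34.  -6. ] j [-0.29  0.39 -0.26  0.92  0.06  3.03]
```

jog_arm(
  motion=[
    {"x": 0, "y": -8, "z": 0, "spin": 2, "fingers": -1},
    {"x": 0, "y": -8, "z": 11, "spin": 4, "fingers": -1},
    {"x": 0, "y": -8, "z": 11, "spin": 4, "fingers": -1},
  ],
)

```text
clock: 4.4
eef_pos: [0.4859, -0.1275, 0.0495]
tool_rot: [0.991, -0.13, 0.002, -0.022]
ft_force: [5.2, 7.5, -2.7]
grip_width: 0.0855
grasp_force: 4.8
```

```bash
python3 st.py
```

```text
4.4 V mm: [-70.4 -23.2  49.5] toolx -14.9 q [ 0.991 -0.13   0.002 -0.022] F_V [ 2.9  8.7 -2.7] j [-0.28  0.4  -0.28  0.89  0.04  3.12]
```

jog_arm(
  motion=[
    {"x": 0, "y": 10, "z": 0, "spin": 0, "fingers": -1},
    {"x": 0, "y": 16, "z": 0, "spin": 0, "fingers": -1},
    {"x": 0, "y": 16, "z": 0, "spin": 0, "fingers": -1},
  ],
)

```text
clock: 4.78
eef_pos: [0.4864, -0.1271, 0.0483]
tool_rot: [0.991, -0.124, 0.005, -0.039]
ft_force: [22.6, 57.8, -9.7]
grip_width: 0.0851
grasp_force: 30.0
```

```bash
python3 st.py
```

```text
4.775 V mm: [-70.  -22.6  48.3] toolx -14.3 q [ 0.991 -0.124  0.005 -0.039] F_V [ 5.1 61.8 -9.7] j [-0.3   0.41 -0.28  0.89  0.08  3.09]
```

jog_arm(
  motion=[
    {"x": 0, "y": 6, "z": 0, "spin": 0, "fingers": -1},
    {"x": 0, "y": 6, "z": -6, "spin": 0, "fingers": -1},
    {"x": 0, "y": 6, "z": -12, "spin": 0, "fingers": -1},
    {"x": 0, "y": 6, "z": -16, "spin": 0, "fingers": -1},
  ],
)

```text
clock: 5.28
eef_pos: [0.4862, -0.1281, 0.0624]
tool_rot: [0.992, -0.122, 0.005, -0.044]
ft_force: [32.0, 71.0, -24.2]
grip_width: 0.0852
grasp_force: 37.1
```

```bash
python3 st.py
```

```text
5.275 V mm: [-70.  -23.7  62.4] toolx -14.0 q [ 0.992 -0.122  0.005 -0.044] F_V [ 10.3  77.2 -24.2] j [-0.31  0.39 -0.26  0.93  0.09  3.08]
```

jog_arm(
  motion=[
    {"x": 0, "y": 0, "z": -6, "spin": 0, "fingers": -1},
    {"x": 0, "y": 0, "z": -12, "spin": 0, "fingers": -1},
    {"x": 0, "y": 0, "z": -18, "spin": 0, "fingers": -1},
  ],
)

```text
clock: 5.65
eef_pos: [0.4856, -0.1299, 0.0799]
tool_rot: [0.991, -0.123, 0.004, -0.044]
ft_force: [29.9, 63.8, -25.4]
grip_width: 0.0851
grasp_force: 33.7
```

```bash
python3 st.py; python3 - <<'E'
from workcell import camera
from h import *;import pickle
for n in["scene","side","wrist"]: pickle.dump(camera(n),open(n+"1.pkl","wb"))
s=pickle.load(open("scene1.pkl","rb"))["pixels"][170:290,200:300,::-1];d=pickle.load(open("side1.pkl","rb"))["pixels"][115:225,290:400,::-1]
w=pickle.load(open("wrist1.pkl","rb"))["pixels"][:,:,::-1]
a=cv2.resize(s,(400,400),interpolation=2);b=cv2.resize(d,(400,400),interpolation=2)
cv2.imwrite("pics/m1.png",np.hstack([a,b]))
E
```

```text
5.65 V mm: [-70.  -25.6  79.9] toolx -14.1 q [ 0.991 -0.123  0.004 -0.044] F_V [ 10.3  69.7 -25.4] j [-0.31  0.37 -0.24  0.97  0.09  3.07]
```

View pics/m1.png

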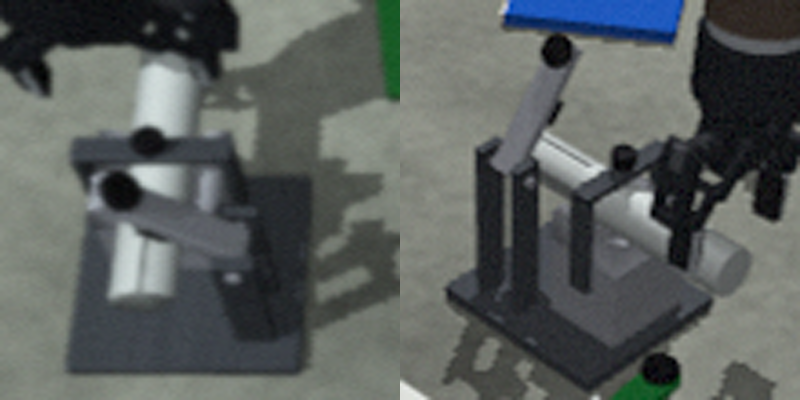

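The scene and side views now show a dark lengthwise line on the far end, at scene pixel (235.8,251) and side pixel (335.4,156.3). That is an edge of the flat, so the roll works. I'll cast rays onto the cylinder to get the angle.

```bash
cat > cyl.py <<'E'
from h import *;import pickle
O,yaw=(.560,-.1255),np.radians(-16.7)
def cyl(c,uv,rad=.018):
    o,d=ray(c,uv);cs,sn=np.cos(yaw),np.sin(yaw)
    T=lambda v:np.array([cs*v[0]+sn*v[1],-sn*v[0]+cs*v[1],v[2]])
    p=T(o-np.array([*O,.1]));d=T(d)
    A=d[1]**2+d[2]**2;B=p[1]*d[1]+p[2]*d[2];C=p[1]**2+p[2]**2-rad**2
    D=B*B-A*C
    q=p+d*((-B-np.sqrt(max(D,0)))/A);return (q*1000).round(1),np.degrees(np.arctan2(q[1],q[2])).round(1),"miss" if D<0 else ""
E
python3 - <<'E'
from cyl import *
s=pickle.load(open("scene1.pkl","rb"));d=pickle.load(open("side1.pkl","rb"))
print(cyl(s,(235.8,251)),cyl(d,(335.4,156.3)))
g=s["pixels"].astype(int).mean(2)
for r in [246,250,254]: print(r,[int(v) for v in g[r,224:250]], cyl(s,(228.5,r)),cyl(s,(244,r)))
E
```

```text
(array([77.9,  1.9, 17.9]), np.float64(6.1), '') (array([53.6, -1.8, 17.9]), np.float64(-5.7), '')
246 [68, 70, 77, 92, 126, 173, 191, 204, 206, 208, 193, 158, 160, 181, 184, 175, 165, 154, 134, 115, 94, 88, 93, 98, 96, 93] (array([ 62.7, -16.1,   8.1]), np.float64(-63.3), '') (array([62.7, 15.9,  8.5]), np.float64(61.8), '')
250 [67, 70, 69, 96, 150, 184, 198, 204, 209, 207, 181, 149, 164, 180, 179, 175, 160, 148, 128, 104, 84, 81, 87, 83, 84, 87] (array([ 72.6, -14.7,  10.5]), np.float64(-54.5), '') (array([71.1, 16.4,  7.4]), np.float64(65.9), '')
254 [67, 66, 79, 113, 167, 190, 201, 207, 211, 202, 172, 161, 183, 188, 181, 167, 157, 142, 120, 95, 74, 71, 68, 72, 71, 68] (array([ 82. , -13.4,  12. ]), np.float64(-48.2), '') (array([79.3, 17. ,  6. ]), np.float64(70.4), '')
```

jog_arm(
  motion=[
    {"x": 0, "y": -14, "z": 0, "spin": 0, "fingers": -1},
    {"x": 0, "y": -28, "z": 0, "spin": 0, "fingers": -1},
    {"x": 0, "y": -28, "z": 14, "spin": 0, "fingers": -1},
    {"x": 0, "y": -28, "z": 28, "spin": 0, "fingers": -1},
    {"x": 0, "y": -12, "z": 28, "spin": 0, "fingers": -1},
    {"x": 0, "y": -6, "z": 28, "spin": 0, "fingers": -1},
    {"x": 0, "y": 0, "z": 28, "spin": 0, "fingers": -1},
    {"x": 0, "y": 0, "z": 28, "spin": 0, "fingers": -1},
  ],
)

```text
clock: 6.8
eef_pos: [0.4848, -0.1265, 0.0527]
tool_rot: [0.991, -0.122, 0.004, -0.047]
ft_force: [29.6, 78.3, -17.2]
grip_width: 0.0855
grasp_force: 40.8
```

```bash
python3 st.py
```

```text
6.8 V mm: [-71.7 -22.6  52.7] toolx -14.1 q [ 0.991 -0.122  0.004 -0.047] F_V [  5.8  83.5 -17.2] j [-0.31  0.4  -0.27  0.91  0.09  3.07]
```

jog_arm(
  motion=[
    {"x": 0, "y": 0, "z": -5, "spin": 0, "fingers": -1},
    {"x": 0, "y": 0, "z": -10, "spin": 0, "fingers": -1},
    {"x": 0, "y": 0, "z": -11, "spin": 0, "fingers": -1},
  ],
)

```text
clock: 7.18
eef_pos: [0.4845, -0.1276, 0.0633]
tool_rot: [0.991, -0.122, 0.003, -0.046]
ft_force: [28.1, 73.2, -19.6]
grip_width: 0.0856
grasp_force: 38.1
```

```bash
python3 st.py; cat > snap.py <<'E'
import sys
from workcell import camera
from cyl import *
n=sys.argv[1]
s=camera("scene");d=camera("side");pickle.dump((s,d),open(n+".pkl","wb"))
g=s["pixels"].astype(int).mean(2)
for r in [246,250,254]: print(r,[int(v) for v in g[r,224:250]])
a=cv2.resize(s["pixels"][215:275,215:275,::-1],(400,400),interpolation=2);b=cv2.resize(d["pixels"][135:195,305:365,::-1],(400,400),interpolation=2)
cv2.imwrite(f"pics/{n}.png",np.hstack([a,b]))
E
python3 snap.py m2
```

```text
7.175 V mm: [-71.7 -23.8  63.3] toolx -14.1 q [ 0.991 -0.122  0.003 -0.046] F_V [  5.9  78.2 -19.6] j [-0.31  0.39 -0.26  0.93  0.09  3.07]
246 [67, 67, 74, 94, 128, 155, 149, 181, 203, 206, 213, 211, 204, 198, 185, 152, 105, 77, 72, 73, 79, 87, 95, 96, 94, 89]
250 [70, 69, 71, 96, 141, 158, 172, 196, 207, 211, 213, 209, 201, 194, 175, 135, 93, 73, 71, 74, 72, 79, 81, 85, 85, 84]
254 [66, 67, 75, 109, 153, 155, 186, 202, 210, 210, 212, 206, 199, 191, 165, 116, 74, 52, 46, 63, 67, 69, 70, 69, 70, 70]
```

View pics/m2.png

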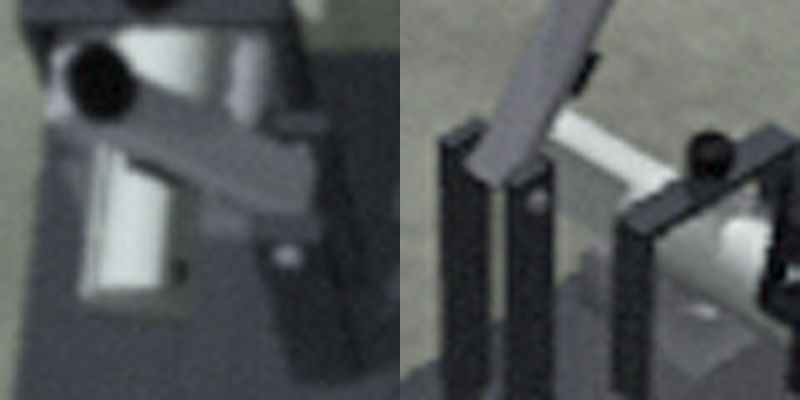

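The flat is now visible on the +y side (hole at about (180,270) in the left crop), and its upper edge is near scene pixel (239.5,250). The thin dark line has moved to the left, to about (229.7,250), so it is a scribe line and not the flat's edge.

```bash
python3 - <<'E'
from cyl import *
s,d=pickle.load(open("m2.pkl","rb"))
for r,u in [(246,239.7),(250,239.2),(254,238.6)]: print(cyl(s,(u,r)))
print("line",[cyl(s,p) for p in [(230,246),(229.3,250),(228.8,254)]])
print("side edge",[cyl(d,(305+(x-400)/6.667,135+y/6.667)) for x,y in [(560,140),(630,185)]])
print("hole rad12",cyl(s,(215+180/6.667,215+270/6.667),.0125))
E
```

```text
(array([66. ,  8.4, 15.9]), np.float64(27.9), '')
(array([74.8,  8.2, 16. ]), np.float64(27.2), '')
(array([83.6,  7.8, 16.2]), np.float64(25.8), '')
line [(array([ 65.1, -11.8,  13.6]), np.float64(-41.1), ''), (array([ 73.7, -12.5,  13. ]), np.float64(-43.9), ''), (array([ 82.4, -12.6,  12.8]), np.float64(-44.6), '')]
side edge [(array([67.2,  7.3, 16.4]), np.float64(24.0), ''), (array([29.4,  8.4, 15.9]), np.float64(27.8), '')]
hole rad12 (array([80.9, 12.4,  1.7]), np.float64(82.1), '')
```

jog_arm(
  motion=[
    {"x": 0, "y": 0, "z": -5, "spin": 0, "fingers": -1},
    {"x": 0, "y": 0, "z": -10, "spin": 0, "fingers": -1},
    {"x": 0, "y": 0, "z": -15, "spin": 0, "fingers": -1},
    {"x": 0, "y": 0, "z": -15, "spin": 0, "fingers": -1},
    {"x": 0, "y": -14, "z": -15, "spin": 0, "fingers": -1},
    {"x": 0, "y": -28, "z": -15, "spin": 0, "fingers": -1},
    {"x": 0, "y": -28, "z": -15, "spin": 0, "fingers": -1},
  ],
)

```text
clock: 8.15
eef_pos: [0.4859, -0.1253, 0.0821]
tool_rot: [0.991, -0.13, 0.001, -0.02]
ft_force: [0.8, -0.8, -0.1]
grip_width: 0.0854
grasp_force: 0.0
```

```bash
python3 st.py;python3 snap.py m3
```

```text
8.15 V mm: [-71.  -21.1  82.1] toolx -14.9 q [ 0.991 -0.13   0.001 -0.02 ] F_V [ 1.  -0.5 -0.1] j [-0.28  0.36 -0.24  0.97  0.04  3.13]
246 [67, 69, 74, 97, 127, 170, 193, 200, 184, 159, 156, 162, 162, 168, 163, 167, 168, 171, 168, 165, 166, 157, 121, 101, 97, 92]
250 [69, 68, 70, 93, 157, 182, 200, 199, 179, 165, 163, 165, 166, 164, 165, 165, 167, 172, 172, 168, 161, 123, 94, 87, 85, 87]
254 [70, 70, 78, 115, 168, 193, 202, 189, 175, 166, 165, 164, 139, 87, 43, 49, 104, 149, 168, 174, 167, 114, 71, 74, 67, 71]
```

View pics/m3.png

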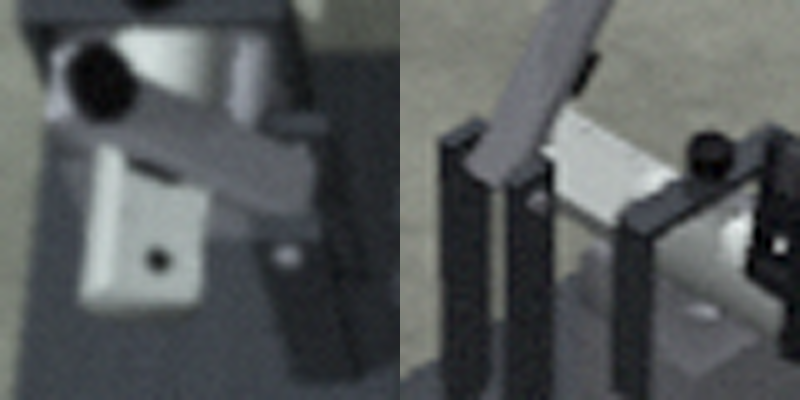

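The flat now faces up and to the right. Its left edge is at scene (232,250) and the hole is at (238.4,254).

```bash
python3 - <<'E'
from cyl import *
s,d=pickle.load(open("m3.pkl","rb"))
print([cyl(s,p) for p in [(232.2,246),(231.9,250),(231.3,254)]])
print("R edge",[cyl(s,p) for p in [(246.2,246),(245.2,250),(245,254)]])
g=255-s["pixels"].astype(float).mean(2)[250:258,233:244];w=np.clip(g-130,0,None)
v,u=np.mgrid[250:258,233:244];h=((u*w).sum()/w.sum(),(v*w).sum()/w.sum());print(h,cyl(s,h,.0125))
# flat-consistent: hole centre = 12mm*(sin d,cos d): radius 12 cylinder
g=s["pixels"].astype(float).mean(2);print(g[250:260,234:243].astype(int))
E
```

```text
[(array([66.4, -6.7, 16.7]), np.float64(-21.8), ''), (array([75.3, -6.4, 16.8]), np.float64(-20.8), ''), (array([83.9, -6.8, 16.7]), np.float64(-22.1), '')]
R edge [(array([57.6, 18.4, -3.2]), np.float64(99.7), 'miss'), (array([68.7, 17.9,  1.7]), np.float64(84.5), ''), (array([76.9, 18. ,  0.2]), np.float64(89.2), '')]
(np.float64(238.29726368159206), np.float64(253.57773631840794)) (array([80.5,  6.1, 10.9]), np.float64(29.5), '')
[[163 165 166 164 165 165 167 172 172]
 [166 165 161 154 145 157 166 170 169]
 [164 164 153 116  97 114 149 164 167]
 [161 163 136  82  42  62 110 153 169]
 [165 164 139  87  43  49 104 149 168]
 [167 170 155 121  88  94 133 158 166]
 [164 168 166 158 143 146 159 170 169]
 [166 168 165 166 164 166 171 170 170]
 [159 161 164 166 166 167 167 166 168]
 [145 148 149 152 151 153 157 156 157]]
```

jog_arm(
  motion=[
    {"x": 0, "y": 0, "z": 10, "spin": 0, "fingers": -1},
    {"x": 0, "y": 0, "z": 20, "spin": 0, "fingers": -1},
    {"x": 0, "y": 14, "z": 20, "spin": 0, "fingers": -1},
    {"x": 0, "y": 22, "z": 20, "spin": 0, "fingers": -1},
    {"x": 0, "y": 28, "z": 20, "spin": 0, "fingers": -1},
    {"x": 0, "y": 28, "z": 20, "spin": 0, "fingers": -1},
    {"x": 0, "y": 28, "z": 15, "spin": 0, "fingers": -1},
    {"x": 0, "y": 28, "z": 15, "spin": 0, "fingers": -1},
  ],
)

```text
clock: 9.25
eef_pos: [0.485, -0.1278, 0.0639]
tool_rot: [0.992, -0.122, 0.004, -0.045]
ft_force: [27.6, 69.4, -18.0]
grip_width: 0.0856
grasp_force: 36.5
```

```bash
python3 st.py;cat > meas.py <<'E'
from workcell import camera
from cyl import *
s=camera("scene");g=s["pixels"].astype(float).mean(2)
for r in range(244,258,2): print(r,[int(v) for v in g[r,222:252]])
w=np.clip(125-g[248:258,229:243],0,None);v,u=np.mgrid[248:258,229:243]
h=((u*w).sum()/w.sum(),(v*w).sum()/w.sum());print(h,cyl(s,h,.0125))
E
python3 meas.py
```

```text
9.25 V mm: [-71.2 -23.8  63.9] toolx -14.0 q [ 0.992 -0.122  0.004 -0.045] F_V [  6.5  74.4 -18. ] j [-0.31  0.39 -0.26  0.93  0.09  3.07]
244 [69, 65, 67, 72, 84, 97, 121, 161, 185, 185, 185, 190, 190, 191, 192, 192, 192, 193, 196, 194, 192, 189, 176, 123, 94, 86, 91, 88, 99, 100]
246 [70, 68, 71, 71, 75, 92, 124, 167, 186, 191, 188, 188, 189, 196, 193, 193, 192, 194, 194, 193, 194, 193, 172, 118, 96, 94, 94, 93, 88, 90]
248 [68, 67, 68, 66, 69, 89, 137, 173, 188, 191, 188, 191, 194, 190, 193, 191, 191, 193, 195, 192, 195, 188, 162, 115, 99, 99, 100, 100, 98, 94]
250 [69, 67, 68, 68, 71, 96, 149, 181, 189, 190, 188, 192, 196, 192, 186, 190, 192, 194, 193, 193, 193, 183, 142, 93, 81, 81, 89, 85, 83, 82]
252 [69, 67, 68, 70, 69, 98, 157, 184, 190, 190, 190, 193, 186, 151, 107, 102, 140, 181, 193, 194, 198, 185, 134, 81, 71, 71, 68, 68, 65, 65]
254 [71, 69, 67, 68, 77, 116, 162, 187, 190, 190, 193, 195, 181, 125, 73, 56, 108, 173, 192, 194, 195, 181, 128, 77, 66, 70, 68, 72, 67, 68]
256 [65, 67, 67, 70, 81, 125, 174, 188, 192, 191, 192, 196, 193, 186, 179, 179, 187, 195, 196, 193, 195, 177, 121, 78, 68, 69, 67, 66, 65, 70]
(np.float64(236.72830188679248), np.float64(253.2943396226415)) (array([80.4,  3.1, 12.1]), np.float64(14.5), '')
```

```bash
python3 - <<'E'
from cyl import *
s=pickle.load(open("scene1.pkl","rb"));g=s["pixels"].astype(float).mean(2)
o=ray(s,(0,0))[0];print("cam",o)
for r in (246,250,254):
    # tangent columns predicted
    cols=np.arange(222,252,.1);ok=[cyl(s,(u,r))[2]=="" for u in cols];pc=cols[ok]
    row=g[r];b=row[224];L=next(u for u in range(224,240) if row[u+1]>128);Lx=L+(128-row[L])/(row[L+1]-row[L])
    print(r,"pred",pc.min(),pc.max(),"meas L",Lx, [int(x) for x in row[240:248]])
E
```

```text
cam [ 1.00979034 -0.09247974  0.92813537]
246 pred 228.29999999999964 245.79999999999865 meas L 228.02877697841726 [165, 154, 134, 115, 94, 88, 93, 98]
250 pred 227.79999999999967 245.49999999999866 meas L 227.59259259259258 [160, 148, 128, 104, 84, 81, 87, 83]
254 pred 227.3999999999997 245.0999999999987 meas L 227.27329192546583 [157, 142, 120, 95, 74, 71, 68, 72]
```

jog_arm(
  motion=[
    {"x": 0, "y": 0, "z": -3, "spin": 0, "fingers": -1},
    {"x": 0, "y": 0, "z": -5, "spin": 0, "fingers": -1},
    {"x": 0, "y": 0, "z": -5, "spin": 0, "fingers": -1},
  ],
)

```text
clock: 9.68
eef_pos: [0.4848, -0.1284, 0.0687]
tool_rot: [0.992, -0.122, 0.004, -0.045]
ft_force: [26.7, 69.1, -19.0]
grip_width: 0.0855
grasp_force: 35.6
```

```bash
python3 st.py;python3 meas.py|tail -1
```

```text
9.675 V mm: [-71.2 -24.3  68.7] toolx -14.0 q [ 0.992 -0.122  0.004 -0.045] F_V [  5.7  73.8 -19. ] j [-0.31  0.38 -0.25  0.95  0.09  3.07]
(np.float64(235.02021403091558), np.float64(253.36385255648037)) (array([80.8, -0.2, 12.5]), np.float64(-1.1), '')
```

jog_arm(
  motion=[
    {"x": 0, "y": -14, "z": 0, "spin": 0, "fingers": -1},
    {"x": 0, "y": -29, "z": 0, "spin": 0, "fingers": -1},
    {"x": 0, "y": -29, "z": 0, "spin": 0, "fingers": -1},
  ],
)

```text
clock: 10.1
eef_pos: [0.4866, -0.1233, 0.0725]
tool_rot: [0.991, -0.129, 0.002, -0.02]
ft_force: [-0.7, -0.5, -0.6]
grip_width: 0.0856
grasp_force: 0.0
```

```bash
python3 st.py;python3 meas.py
```

```text
10.1 V mm: [-70.9 -19.   72.5] toolx -14.9 q [ 0.991 -0.129  0.002 -0.02 ] F_V [-0.6 -0.7 -0.6] j [-0.27  0.38 -0.25  0.95  0.04  3.13]
244 [70, 66, 69, 76, 89, 94, 124, 172, 195, 202, 206, 210, 210, 205, 207, 207, 210, 210, 209, 210, 200, 161, 109, 86, 86, 89, 89, 93, 96, 99]
246 [70, 67, 68, 69, 75, 92, 132, 181, 198, 204, 207, 207, 209, 207, 207, 207, 210, 210, 207, 207, 200, 154, 105, 85, 90, 97, 92, 93, 83, 83]
248 [68, 71, 68, 68, 72, 92, 144, 189, 202, 204, 207, 209, 209, 208, 206, 210, 210, 210, 208, 208, 194, 144, 101, 84, 92, 98, 100, 96, 99, 93]
250 [64, 69, 71, 68, 67, 91, 157, 194, 204, 205, 210, 210, 207, 205, 206, 211, 209, 209, 211, 210, 189, 138, 95, 79, 79, 84, 84, 87, 85, 81]
252 [67, 62, 67, 69, 69, 106, 164, 197, 203, 207, 206, 185, 146, 108, 128, 180, 207, 209, 212, 205, 179, 129, 91, 70, 65, 70, 69, 71, 67, 67]
254 [64, 68, 66, 66, 76, 121, 178, 201, 203, 207, 201, 161, 98, 65, 97, 164, 199, 210, 212, 202, 166, 115, 87, 68, 69, 66, 68, 69, 68, 66]
256 [65, 70, 67, 65, 80, 134, 188, 203, 205, 209, 213, 207, 197, 194, 200, 211, 212, 212, 210, 200, 155, 107, 82, 72, 69, 66, 72, 70, 65, 68]
(np.float64(235.04486422668236), np.float64(253.34592680047223)) (array([80.7, -0.2, 12.5]), np.float64(-0.9), '')
```

```bash
python3 - <<'E'
from cyl import *
s,d=pickle.load(open("m3.pkl","rb"))
cs,sn=np.cos(yaw),np.sin(yaw);T=lambda v:np.array([cs*v[0]+sn*v[1],-sn*v[0]+cs*v[1],v[2]])
for c,uv in[(s,(230,226.7)),(d,(332.8,128.5))]:
    o,q=ray(c,uv);p=T(o-np.array([*O,0]));q=T(q);k=p+q*(.062-p[0])/q[0];k*=1000
    print(k.round(1));r=k[1:]-[48,124];print("a",np.degrees(np.arctan2(r[1],-r[0])-np.arctan2(11,86)),np.hypot(*r))
print([cyl(s,p) for p in[(242.9,246),(242.5,250)]])
E
```

```text
[ 62.    1.7 196.5]
a 50.187299899453784 86.03545776173543
[ 62.    0.7 197.6]
a 50.00040628439195 87.45717005359373
[(array([63.9, 14.1, 11.2]), np.float64(51.5), ''), (array([72.8, 14.1, 11.2]), np.float64(51.3), '')]
```

jog_arm(
  motion=[
    {"x": 0, "y": 0, "z": -60, "spin": 0, "fingers": -1},
    {"x": 0, "y": 0, "z": -120, "spin": 0, "fingers": -1},
    {"x": 0, "y": 0, "z": -180, "spin": -5, "fingers": 1},
    {"x": 30, "y": 0, "z": -190, "spin": -10, "fingers": 1},
    {"x": 75, "y": -10, "z": -190, "spin": -10, "fingers": 1},
    {"x": 133, "y": -22, "z": -190, "spin": -10, "fingers": 1},
    {"x": 133, "y": -22, "z": -190, "spin": -10, "fingers": 1},
    {"x": 133, "y": -22, "z": -190, "spin": -10, "fingers": 1},
  ],
)

```text
clock: 11.15
eef_pos: [0.6184, -0.1455, 0.2622]
tool_rot: [0.999, -0.044, 0.002, -0.02]
ft_force: [-0.5, 0.4, -0.4]
grip_width: -0.0001
grasp_force: 0.0
```

```bash
python3 st.py
```

```text
11.15 V mm: [ 61.7  -2.3 262.2] toolx -5.1 q [ 0.999 -0.044  0.002 -0.02 ] F_V [-0.6  0.3 -0.4] j [-0.25  0.52  0.49  1.55  0.04  2.98]
```

jog_arm(
  motion=[
    {"x": 1, "y": -6, "z": 50, "spin": 0, "fingers": 1},
    {"x": 0, "y": -3, "z": 62, "spin": 0, "fingers": 1},
    {"x": -1, "y": 4, "z": 72, "spin": 0, "fingers": 1},
    {"x": -2, "y": 10, "z": 78, "spin": 0, "fingers": 1},
    {"x": -3, "y": 16, "z": 84, "spin": 0, "fingers": 1},
    {"x": -4, "y": 21, "z": 91, "spin": 0, "fingers": 1},
    {"x": -5, "y": 25, "z": 97, "spin": 0, "fingers": 1},
    {"x": -5, "y": 25, "z": 97, "spin": 0, "fingers": 1},
  ],
)

```text
clock: 12.15
eef_pos: [0.6126, -0.1649, 0.1645]
tool_rot: [0.999, -0.043, 0.003, -0.02]
ft_force: [1.1, 0.0, -0.3]
grip_width: 0.0
grasp_force: 0.0
```

```bash
python3 st.py; python3 meas.py | tail -1
```

```text
12.15 V mm: [ 61.7 -22.6 164.5] toolx -5.0 q [ 0.999 -0.043  0.003 -0.02 ] F_V [ 1.1  0.3 -0.3] j [-0.28  0.54  0.28  1.31  0.04  2.95]
(np.float64(235.0509950248756), np.float64(253.37686567164172)) (array([80.8, -0.2, 12.5]), np.float64(-0.8), '')
```

jog_arm(
  motion=[
    {"x": -1, "y": 5, "z": 7, "spin": 0, "fingers": 1},
    {"x": -2, "y": 9, "z": 14, "spin": 0, "fingers": 1},
    {"x": -3, "y": 12, "z": 20, "spin": 0, "fingers": 1},
    {"x": -3, "y": 14, "z": 25, "spin": 0, "fingers": 1},
    {"x": -3, "y": 14, "z": 27, "spin": 0, "fingers": 1},
  ],
)

```text
clock: 12.82
eef_pos: [0.6087, -0.1777, 0.1372]
tool_rot: [0.999, -0.043, 0.003, -0.019]
ft_force: [-0.6, -0.7, 1.0]
grip_width: 0.0
grasp_force: 0.5
```

```bash
python3 st.py; python3 meas.py | tail -1
```

```text
12.825 V mm: [ 61.6 -36.  137.2] toolx -5.0 q [ 0.999 -0.043  0.003 -0.019] F_V [-0.4 -0.8  1. ] j [-0.3   0.56  0.24  1.25  0.04  2.93]
(np.float64(235.0505795574289), np.float64(250.35089567966284)) (array([74.2, -0.8, 12.5]), np.float64(-3.7), '')
```

jog_arm(
  motion=[
    {"x": 0, "y": 0, "z": 2, "spin": 0, "fingers": 1},
    {"x": 0, "y": 0, "z": 4, "spin": 0, "fingers": 1},
    {"x": 0, "y": 0, "z": 4, "spin": 0, "fingers": 1},
  ],
)

```text
clock: 13.25
eef_pos: [0.6092, -0.1774, 0.135]
tool_rot: [0.999, -0.043, 0.004, -0.019]
ft_force: [-1.0, 0.0, 5.7]
grip_width: 0.0
grasp_force: 2.8
```

```bash
python3 st.py
```

```text
13.25 V mm: [ 62.  -35.6 135. ] toolx -4.9 q [ 0.999 -0.043  0.004 -0.019] F_V [-0.9 -0.2  5.7] j [-0.3   0.56  0.23  1.24  0.04  2.93]
```

Contact, at 135 mm as expected for a closed flap. I'll press a little harder and hold.

jog_arm(
  motion=[
    {"x": 0, "y": 0, "z": 2, "spin": 0, "fingers": 1},
    {"x": 0, "y": 0, "z": 3, "spin": 0, "fingers": 1},
    {"x": 0, "y": 0, "z": 3, "spin": 0, "fingers": 1},
    {"x": 0, "y": 0, "z": 3, "spin": 0, "fingers": 1},
  ],
)

```text
clock: 13.75
eef_pos: [0.6092, -0.1775, 0.1346]
tool_rot: [0.999, -0.043, 0.005, -0.019]
ft_force: [-7.7, -0.7, 15.4]
grip_width: 0.0001
grasp_force: 7.7
```

```bash
python3 st.py
```

```text
13.75 V mm: [ 62.1 -35.7 134.6] toolx -5.0 q [ 0.999 -0.043  0.005 -0.019] F_V [-7.2 -2.9 15.4] j [-0.3   0.56  0.23  1.24  0.04  2.93]
```

jog_arm(
  motion=[
    {"x": 0, "y": 0, "z": 1, "spin": 0, "fingers": 1},
    {"x": 0, "y": 0, "z": -15, "spin": 0, "fingers": 1},
    {"x": 0, "y": 0, "z": -60, "spin": 0, "fingers": 1},
    {"x": 0, "y": 0, "z": -110, "spin": 0, "fingers": 1},
    {"x": -60, "y": 0, "z": -140, "spin": 0, "fingers": 1},
    {"x": -120, "y": 0, "z": -140, "spin": 0, "fingers": 1},
    {"x": -180, "y": 0, "z": -140, "spin": 0, "fingers": 1},
    {"x": -180, "y": 0, "z": -140, "spin": 0, "fingers": 1},
  ],
)

```text
clock: 14.75
eef_pos: [0.4233, -0.1655, 0.2692]
tool_rot: [0.999, -0.044, 0.002, -0.021]
ft_force: [0.3, -0.4, 0.8]
grip_width: -0.0002
grasp_force: 0.0
```

```bash
python3 st.py; python3 meas.py | tail -3; python3 - <<'E'
from workcell import camera
from cyl import *
s=camera("scene");g=s["pixels"].astype(int).max(2)
for a in (0,3.5,7,12):
    r=np.radians(a);y=48-86*np.cos(r)+11*np.sin(r);z=124+86*np.sin(r)+11*np.cos(r)
    print(a,proj(s,V(O,yaw,np.array([62,y,z])/1000)))
n,l,st,ce=cv2.connectedComponentsWithStats(((g<45)).astype(np.uint8)[225:275,210:250])
for i in range(1,n):
    if st[i][4]>6: print(st[i],ce[i]+[210,225])
E
```

```text
14.75 V mm: [-119.4  -77.6  269.2] toolx -5.0 q [ 0.999 -0.044  0.002 -0.021] F_V [ 0.4 -0.3  0.8] j [-0.4   0.15 -0.02  1.42  0.04  2.83]
254 [66, 61, 67, 71, 74, 118, 174, 199, 203, 205, 198, 159, 100, 59, 95, 162, 198, 205, 209, 203, 162, 117, 87, 70, 68, 66, 71, 64, 67, 62]
256 [70, 68, 69, 67, 82, 135, 183, 200, 205, 208, 209, 205, 196, 193, 198, 206, 212, 211, 208, 200, 150, 103, 79, 71, 66, 65, 70, 72, 71, 65]
(np.float64(235.1682326621924), np.float64(250.3995525727069)) (array([74.3, -0.6, 12.5]), np.float64(-2.6), '')
0 [[215.31671577 240.18145736]]
3.5 [[215.21745808 239.09347784]]
7 [[215.28329375 238.00773342]]
12 [[215.66823122 236.46918707]]
[ 1 12 10 10 78] [215.46153846 241.01282051]
```

The disc is at the closed position and the hole line has not changed since I aligned it, so the flat is still up. The arm is clear, so I'm handing in.

```bash
python3 -c "
from workcell import bot
print(bot.job_done())"
```

```text
the job is handed in; nothing more can be done
None
```

The pillar is rolled flat-up (within about 3° by camera), the flap was pressed home with about 15 N at the thumb disc and left closed, the bystanders were not touched, and the job is handed in at about 15 s; no verdict was shown.

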